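# Clip a developed plate into the reader's carriage and start the scan

### The arm

A 7-joint arm with a two-finger parallel gripper is mounted at the origin on a cart in front of the work surface, level with it; the furniture and walls round the work are solid. World frame = base frame: x ahead of the robot, y to its left, z up, the work surface at z = 0. Lengths are in m, angles in rad, forces in N, time in s.
With the tool pointing down it reaches from about 0.425 to 0.875 m from the base axis. Payload 4.7 kg.
Tool frame: the origin (TCP) lies at the very end of the fingers, on their centre line; the grasp point (between the pads) lies 19 mm behind it; z points along the fingers, y is the line along which they close (so a half turn about z gives the same grasp; the last joint's range is limited). The gripper opens to 87 mm and grips with 3 to 60 N. Pads are 19 mm wide; open, the fingers measure 117 mm over their backs; the gripper's body (75 mm by 190 mm) begins 51 mm behind the grasp point.
Start: joints at [-1.201, 0.321, -0.07, 1.45, 0.023, 1.371, -0.057], TCP at [0.226, 0.609, 0.223] pointing down, gripper open.
Joint ranges: [-2.86, 2.86], [-0.3, 2.09], [-1.38, 1.24], [0.06, 2.45], [-1.56, 4.7], [0.09, 2.05], [-2.69, 2.69]. Speed limits (rad/s): [2.57, 2.57, 3.14, 3.14, 3.14, 3.14, 3.14].

### API

Orientations are given as a rotation vector (axis times angle).
In Python, from bench import ctrl, get_image, job gives the robot as it stands.
- The arm moves only by the shell command python3 -m crank 'ROWS' [FORCE]. ROWS is JSON, a list that holds one entry, the list of rows, each a list of 5 numbers: the shift along the tool's x, y, z in mm, then the turn about the tool's z in rad, then the closure, from -1 (fully open) to 1 (shut), so that 0 is half open. A call has 1 to 10 rows; each row shifts and turns the commanded pose from where the row before left it, along the tool's axes as they then stand; what a row does not reach is not made up. A row lasts 1/12 s, in which the tool goes at most 41.7 mm and 7.16 degrees, less where a joint would pass 70% of its speed; a pose out of reach is approached as far as the arm can. A call with a gripper value outside its range is refused whole. The fingers move at their own pace and stop on an object; FORCE is the grip in N (left out, the last holds). Time passes only in rows, so rows that do not move let the fingers close. It gives the time, the measured TCP pose, the force, the opening and the grip force at its end, in the units of the state.
- ctrl.get_state(): the state, without advancing time (a new reading comes with each control period).
- get_image(name): name is "scene" or "top" or "wrist"; returns a dict with "pixels" (420x560x3 uint8, red, green, blue), "fx", "fy", "cx", "cy" (pixels), "T" (4x4, takes a point from camera to world coordinates); the wrist camera has in their place "T_tool_cam" (4x4, takes a point from camera to tool coordinates, whose origin is the TCP and whose axes are the flange's). Camera axes: x right, y down, z forward; pixel columns grow to the right and rows downward; lengths in m; the calibration is good to about 2 mm. A picture is of the moment at which its call begins: read the wrist's pose just before it. There is no depth.
- job.close_job(): hands the job in; it is judged then, once.
The state is a dict: "time": time; "joint_positions": joint angles; "qd": joint speeds; "joint_torque": joint torques, N m; "position": TCP position; "tool_rot": TCP orientation; "ft_force": force on the tool from outside, world axes, zero at the start; "torque": the same for the moment, N m; "grip_width": opening from 0.0 (shut) to 1.0 (fully open); "grip_force": force on a finger pad.
Only numpy, scipy, OpenCV 4.12 (cv2) and the standard library are available. Lean on these libraries where they do the work, as an engineer would, in place of code of your own. Each camera call takes 0.05 s, during which the arm holds its last target. There are 200 camera calls.

### The job

Scan the long chromatography plate: pull the reader's carriage all the way out from under its hood, take the one long plate from the leaning drying rack, and press its bare foot fully home into the sprung clip on the carriage, coming down along the clip's slope. Then push the carriage all the way back in with the plate standing in the clip, and press the key on top of the hood to start. Leave the two short plates in the rack and the other things on the table as they are.

Things in the scene. Friction and masses are not known exactly. Their poses are not given: they have to be found in the camera images.
- long_plate_centre (a point): Centre of the long plate: glass, 50 mm wide, 100 long, 4 thick, 55 g, coated white but for the lowest 20 mm. z runs up its length (foot 50 mm below, top edge 50 above), y along its width, x through it. Starts in a rack slot, leaning 30 degrees with its top towards the robot, held by gravity only. Its long edges are free: grip across the 50 mm near the top; draw out along its z.
- short_plate1_centre (a point): Centre of a short plate in the rack: the same glass, 50 mm wide, 75 mm long, 4 mm thick; axes as for the long plate. Stays in the rack.
- short_plate2_centre (a point): Centre of the other short plate, the same size. Stays in the rack.
- rack: Fixed aluminium drying rack, base 160 x 72 mm; origin under its centre, on the table. Three slots at x = -48, 0 and 48 mm of its frame (any plate in any slot), the plates' feet 14 mm above the table, all leaning 30 degrees to its -x. Behind each plate's middle two wires 24 mm apart support it up to 66 mm from its foot; an 8 mm lip stands in front of its foot.
- clip (a point): Sprung clip on the carriage, leaning 30 degrees to the reader's -x (a plate in it has its top towards the robot). Origin: middle of its floor, where the plate's foot goes. z: out along the slot; y: along the slot (the carriage comes out along -y); x: through the plate. Slot 56 mm long between end cheeks, mouth 10 mm wide and flared at z = 20 to 28 mm. Plate seated: its centre at x 0, y 0, z 50 mm.
- jaw (a joint): Travel of the clip's bright sprung jaw, m: 0 shut, its nose (10 mm above the clip's floor) at the slot's middle plane; the plate's foot parts it by 0.002. Pressing the plate past it to the floor takes 5 to 10 N along the slot (jaw spring 7 N); friction then holds the plate. The dark jaw opposite is fixed, face at x = -2 mm of the clip.
- carriage (a joint): Slide of the carriage, m: 0 fully in under the hood, 0.110 fully out (stop). It stays where it is left; about 1.5 N to move.
- pull_grip (a point): Centre of the carriage's pull grip, an upright black tab 12 x 16 mm (along y) x 42 mm high on a 9 mm rod, 100 mm from the clip along -y; its top is 67 mm above the table, 17 mm above this point. Grasp it from above across its 12 mm. Its frame leans like the clip's; the tab itself is upright, the 12 mm across the carriage's way (y).
- reader: Fixed bench plate reader; origin under the centre of its base (122 x 200 x 22 mm), on the table. Its grey hood spans x -56 to 61, y 12 to 100 mm of its frame, is 153 mm high and open on its -y side. With the carriage out, the clip's origin lies 25 mm to +x, 55 mm to -y, 45 mm above the table; in, 110 mm farther to +y.
- scan_key_top (a point): Top of the round white push key (24 mm) on the hood. Press straight down.
- scan_key (a joint): Travel of the key, m: 0 up, 0.005 fully down (about 4 N); it springs back.
- beaker: Small open glass beaker, 47 mm wide, 60 mm high, a bystander by the rack. Origin under it.
- vial1: Capped vial, 29 x 75 mm, a bystander behind the reader. Origin under it.
- vial2: Another vial like it beside the first.
- wash_bottle: White wash bottle, 63 x 103 x 200 mm, a bystander behind the reader. Origin under it.
- timer: Bench timer, 56 x 68 x 20 mm, a bystander. Origin under it. It stands in front of the sampler, whose ring of tubes (150 mm high, from x = 0.47 m on, y from -0.19 to 0.23 m of the world) lies between the rack and the reader: carry the plate over or round it.
- jar2: Screw jar, 42 x 50 mm high, a bystander by the rack. Origin under it.

How it is judged:
On the way, in this order (a step that is already met when the one before it is completed fails the run):
1. the carriage is drawn fully out (value of joint carriage above 0.102 m), for 0.2 s.
2. the long plate is lifted out of the rack (distance of long_plate_centre from where it was at the start of the episode above 0.06 m), for 0.1 s.
3. the long plate is pressed home in the clip, foot down, with the carriage out (z of long_plate_centre in the frame of clip between 0.046 and 0.0525 m and x of long_plate_centre in the frame of clip between -0.005 and 0.005 m and y of long_plate_centre in the frame of clip between -0.007 and 0.007 m and angle between the z axis of long_plate_centre and the z axis of clip, either way round below 0.1 rad and angle between long_plate_centre's own z axis and vertical below 0.8 rad and value of joint jaw above 0.001 m and value of joint carriage above 0.09 m), for 0.2 s.
4. the carriage is pushed fully in with the plate in its clip (z of long_plate_centre in the frame of clip between 0.046 and 0.0525 m and x of long_plate_centre in the frame of clip between -0.005 and 0.005 m and y of long_plate_centre in the frame of clip between -0.007 and 0.007 m and angle between the z axis of long_plate_centre and the z axis of clip, either way round below 0.1 rad and angle between long_plate_centre's own z axis and vertical below 0.8 rad and value of joint jaw above 0.001 m and value of joint carriage below 0.006 m), for 0.2 s.
5. the key on the hood is pressed (all of step 4 and value of joint scan_key above 0.0035 m), for 0.05 s.
At the end, for the whole second after the job is handed in: The long plate stands at rest in the clip, foot down: foot within 2.5 mm of the floor, 5 mm of the slot's plane, 7 mm of its middle, in line within 0.1 rad, sprung jaw parted (over 1 mm). Carriage within 6 mm of fully in; key pressed and up again (all of step 4 and value of joint scan_key below 0.001 m and linear speed of long_plate below 0.02 m/s); the robot touches nothing.
It fails at once if a short plate is moved from its place in the rack (over 20 mm) (distance of any of short_plate1_centre, short_plate2_centre from where it was at the start of the episode above 0.02 m).
It fails at once if a bystander (beaker, vial, wash bottle, timer or jar) is moved over 25 mm (distance of any of beaker, vial1, vial2, wash_bottle, timer, jar2 from where it was at the start of the episode above 0.025 m).
It also fails if it takes over 70 s, if anything falls off the work surface, if the arm or the gripper's body presses on something with over 40 N, if the wrist force passes 120 N, or if a joint passes its speed limit or range.

## Working session

There is one attempt and no reset: what is moved stays moved. The work goes in short steps, Python scripts to look and compute and a shell command to move; the robot and the scene stay as the last step left them, time stands still between calls to the robot, and variables do not carry over. Pictures are saved under pics/ and viewed, at most 10 in all, crops included, and the job is handed in when it is done.

```bash
ls; mkdir -p pics; cat > h.py <<'E'
import numpy as np,cv2,pickle
from scipy.spatial.transform import Rotation as R
from bench import ctrl,get_image,job
def snap(n,f):
    s=ctrl.get_state(); i=get_image(n); i['pose']=(s['position'],s['tool_rot'])
    if 'T' not in i:
        T=np.eye(4);T[:3,:3]=R.from_rotvec(s['tool_rot']).as_matrix();T[:3,3]=s['position'];i['T']=T@np.array(i['T_tool_cam'])
    pickle.dump(i,open(f'pics/{f}.pkl','wb')); cv2.imwrite(f'pics/{f}.png',np.array(i['pixels'])[:,:,::-1]); return i
def load(f): return pickle.load(open(f'pics/{f}.pkl','rb'))
def ray(i,u,v):
    T=np.array(i['T']); d=T[:3,:3]@np.array([(u-i['cx'])/i['fx'],(v-i['cy'])/i['fy'],1]); return T[:3,3],d
def atz(i,u,v,z):
    o,d=ray(i,u,v); return o+d*(z-o[2])/d[2]
def proj(i,p):
    T=np.array(i['T']); q=T[:3,:3].T@(np.array(p)-T[:3,3]); return np.array([i['fx']*q[0]/q[2]+i['cx'],i['fy']*q[1]/q[2]+i['cy']])
E
python3 - <<'E'
from h import *
a=snap('scene','s0');b=snap('top','t0')
for i in(a,b):print(np.round(i['T'],3),i['fx'],i['cx'],i['cy'])
cv2.imwrite('pics/t0b.png',cv2.resize(cv2.imread('pics/t0.png'),(800,600),interpolation=cv2.INTER_CUBIC))
cv2.imwrite('pics/s0b.png',cv2.resize(cv2.imread('pics/s0.png'),(800,600),interpolation=cv2.INTER_CUBIC))
s=ctrl.get_state();print(s);print(R.from_rotvec(s['tool_rot']).as_matrix().round(3))
E
```

```text
pics
[[ 0.695 -0.303  0.652 -0.266]
 [-0.719 -0.263  0.643 -0.763]
 [-0.023 -0.916 -0.401  0.644]
 [ 0.     0.     0.     1.   ]] 457.29679012464334 277.9672874536648 211.61001749661645
[[-0.036 -0.975  0.219  0.183]
 [-0.999  0.036 -0.002  0.043]
 [-0.006 -0.219 -0.976  1.776]
 [ 0.     0.     0.     1.   ]] 468.3616147699937 275.3395553574873 209.9682531933981
{'time': 0.1, 'joint_positions': array([-1.20089877,  0.3217721 , -0.07008289,  1.4515634 ,  0.02265051,
        1.3707523 , -0.05691703]), 'qd': array([ 2.11456979e-03, -1.92150391e-03, -5.71750845e-04, -4.47761118e-03,
        4.30941383e-04, -1.97654332e-03, -2.34435053e-05]), 'joint_torque': array([ 1.30447038e-04, -4.92571521e+01, -4.05498706e-01, -3.13396382e+01,
       -6.43212581e-02,  3.96320340e-02,  7.56140571e-05]), 'position': array([0.22631428, 0.60881342, 0.22155056]), 'tool_rot': array([-5.55883240e-01, -3.09185522e+00,  2.67194358e-03]), 'ft_force': array([0.66434597, 0.50954154, 0.05822744]), 'torque': array([ 0.02107498, -0.02293708, -0.02515923]), 'grip_force': 0.0, 'grip_width': 1.0029747981116188}
[[-0.937  0.348 -0.   ]
 [ 0.348  0.937 -0.002]
 [-0.    -0.002 -1.   ]]
```

View pics/t0b.png

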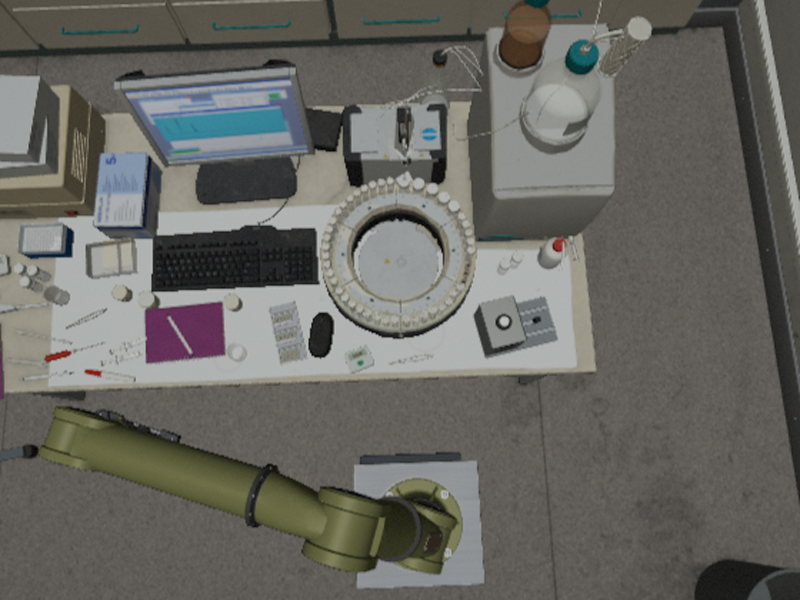

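View pics/s0b.png

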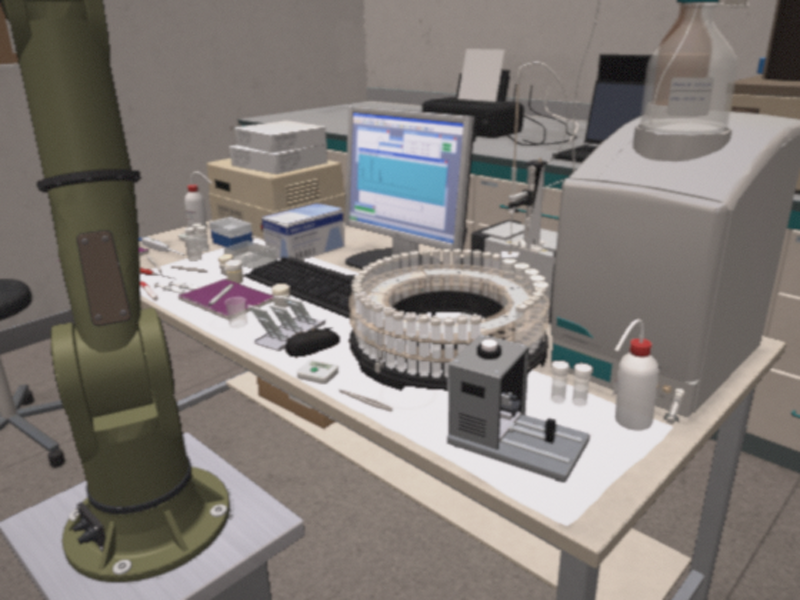

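The top view shows the rack near (287,333) and the reader near (515,325). The hood faces right (-y) and the beaker is at (237,352). I'll enlarge both areas.

```bash
cat > crop.py <<'E'
import cv2,sys
# args out: then name,x0,y0,w,h (native px); each panel 400x300
import numpy as np
P=[]
for a in sys.argv[2:]:
    n,x,y,w,h=a.split(',');x,y,w,h=map(int,(x,y,w,h))
    P.append(cv2.resize(cv2.imread(f'pics/{n}.png')[y:y+h,x:x+w],(400,300),interpolation=cv2.INTER_CUBIC))
cv2.imwrite(sys.argv[1],np.vstack([np.hstack(P[:2]),np.hstack(P[2:])]) if len(P)==4 else np.hstack(P))
E
python3 crop.py pics/c1.png t0,160,200,80,60 t0,325,195,80,60 s0,155,200,100,75 s0,300,230,120,90
```

```text
(no output)
```

View pics/c1.png

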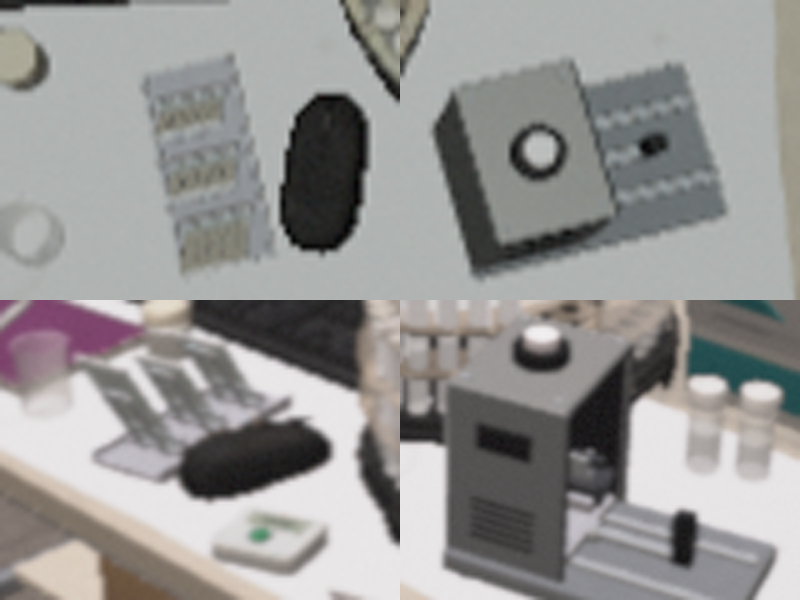

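```bash
python3 - <<'E'
from h import *
i=load('t0')
def T(u,v,z,x0=325,y0=195,off=400): return atz(i,x0+(u-off)/5-.4,y0+v/5-.4,z)
for n,u,v,z in [('tab',653,144,.067),('key',540,150,.165),('b1',685,67,.022),('b2',725,214,.022),('b3',478,275,.022),('h1',458,92,.153),('h2',573,62,.153),('h3',613,213,.153),('h4',503,245,.153)]: print(n,T(u,v,z).round(4))
for n,u,v in [('r1',142,75),('r2',232,55),('r3',273,252),('r4',183,275)]: print(n,T(u,v,0.005,160,200,0).round(4))
w=get_image('wrist');print(np.round(w['T_tool_cam'],3),w['fx'],w['cx'],w['cy'])
E
```

```text
tab [ 0.502  -0.3289  0.067 ]
key [ 0.4823 -0.2283  0.165 ]
b1 [ 0.5695 -0.3682  0.022 ]
b2 [ 0.4546 -0.3886  0.022 ]
b3 [ 0.4151 -0.199   0.022 ]
h1 [ 0.5285 -0.1753  0.153 ]
h2 [ 0.5472 -0.2583  0.153 ]
h3 [ 0.4379 -0.2782  0.153 ]
h4 [ 0.4181 -0.1997  0.153 ]
r1 [0.5748 0.3781 0.005 ]
r2 [0.5881 0.3084 0.005 ]
r3 [0.4332 0.2776 0.005 ]
r4 [0.4182 0.3461 0.005 ]
[[ 0.001 -0.966 -0.259  0.07 ]
 [ 1.     0.001 -0.    -0.001]
 [ 0.    -0.259  0.966 -0.162]
 [ 0.     0.     0.     1.   ]] 316.0230219526987 278.5380013975513 205.7938351362763
```

```bash
cat >> h.py <<'E'
def go(x,y,z,yaw=None):
    "tool-axis shift mm to world target; turn rad so that tool y points at yaw deg"
    s=ctrl.get_state();M=R.from_rotvec(s['tool_rot']).as_matrix()
    a=np.degrees(np.arctan2(M[1,1],M[0,1]));p=np.array(s['position'])
    print('t %.1f pos'%s['time'],p.round(4),'yaw %.1f'%a,'F',np.round(s['ft_force'],1),'grip',round(s['grip_width']*87,1),round(s['grip_force'],1))
    if x is not None: print('shift',(M.T@(np.array([x,y,z])-p)*1000).round(1), '' if yaw is None else 'turn %.3f'%(-np.radians((yaw-a+180)%360-180)))
E
python3 -m crank '[[[-33,-12,-6.5,0,-1],[-33,-12,-6.5,0,-1],[-33,-12,-6.5,0,-1],[-33,-12,-6.5,0,-1],[-33,-12,-6.5,0,-1],[-33,-12,-6.5,0,-1],[-33,-12,-6.5,0,-1],[-33,-12,-6.5,0,-1],[-33,-12,-6.5,0,-1],[-33,-12,-6.5,0,-1]]]'
python3 -m crank '[[[-33,-12,-6.5,0,-1],[-33,-12,-6.5,0,-1],[0,0,0,0.12,-1],[0,0,0,0.12,-1],[0,0,0,0.12,-1],[0,0,0,0.12,-1],[0,0,0,0.12,-1],[0,0,0,0.12,-1],[0,0,0,0.12,-1],[0,0,0,0.12,-1]]]'
python3 -m crank '[[[0,0,0,0.12,-1],[0,0,0,0.12,-1],[0,0,0,0.12,-1],[0,0,0,0.12,-1],[0,0,0,0.12,-1],[0,0,0,0.12,-1],[0,0,0,0.12,-1],[0,0,0,0.12,-1],[0,0,0,0.12,-1],[0,0,0,0.12,-1]]]'
python3 -c "
from h import *
go(.55,.33,.3,-79)"
```

```text
time: 0.98
position: [0.4949, 0.3805, 0.2877]
tool_rot: [-0.556, -3.092, 0.0]
ft_force: [0.8, -0.1, 0.2]
grip_width: 0.996
grip_force: 0.0
time: 1.82
position: [0.5473, 0.3363, 0.3001]
tool_rot: [-1.928, -2.48, 0.001]
ft_force: [0.5, -0.2, 0.2]
grip_width: 1.004
grip_force: 0.0
time: 2.65
position: [0.5473, 0.3364, 0.3001]
tool_rot: [2.992, 0.958, -0.001]
ft_force: [0.8, 0.1, 0.6]
grip_width: 1.004
grip_force: 0.0
t 2.6 pos [0.5473 0.3364 0.3001] yaw -54.5 F [0.8 0.1 0.6] grip 87.4 0.0
shift [-1.5  6.8  0.1] turn 0.428
```

```bash
python3 -m crank '[[[0,0,0,0.11,-1],[0,0,0,0.11,-1],[0,0,0,0.11,-1],[0,0,0,0.1,-1],[0,0,0,0,-1],[0,0,0,0,-1]]]' >/dev/null
python3 -c "
from h import *
go(.55,.33,.3,-79); snap('wrist','w1')
im=cv2.imread('pics/w1.png');cv2.imwrite('pics/w1b.png',cv2.resize(im,(800,600),interpolation=cv2.INTER_CUBIC))"
```

```text
t 3.1 pos [0.5473 0.3364 0.3002] yaw -78.6 F [-0.1 -0.4 -0.2] grip 86.7 0.0
shift [1.4 6.8 0.2] turn 0.007
```

View pics/w1b.png

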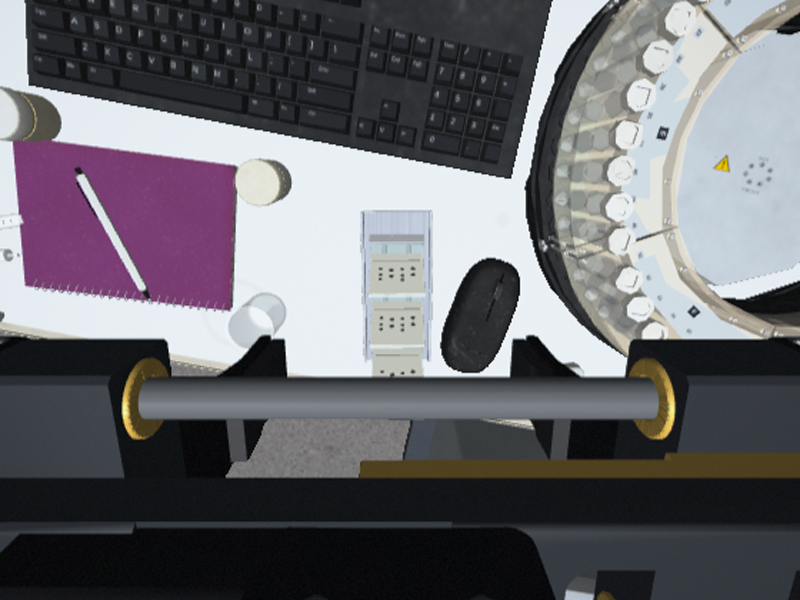

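The rack slots run from (400,215) to (397,360), and the gripper bar hides the nearest plate. I'll back off 90 mm and look again.

```bash
python3 -m crank '[[[-30,0,0,0,-1],[-30,0,0,0,-1],[-30,0,0,0,-1],[0,-6,20,0,-1],[0,0,20,0,-1],[0,0,0,0,-1],[0,0,0,0,-1]]]' >/dev/null
python3 -c "
from h import *
go(.55,.33,.3,-79); snap('wrist','w2')
im=cv2.imread('pics/w2.png')[60:270,190:400];cv2.imwrite('pics/w2b.png',cv2.resize(im,(600,600),interpolation=cv2.INTER_CUBIC))"
```

```text
t 3.8 pos [0.4575 0.3243 0.26  ] yaw -78.7 F [ 0.1 -0.6  1. ] grip 86.9 0.0
shift [ 91.8  12.6 -40.1] turn 0.005
```

View pics/w2b.png

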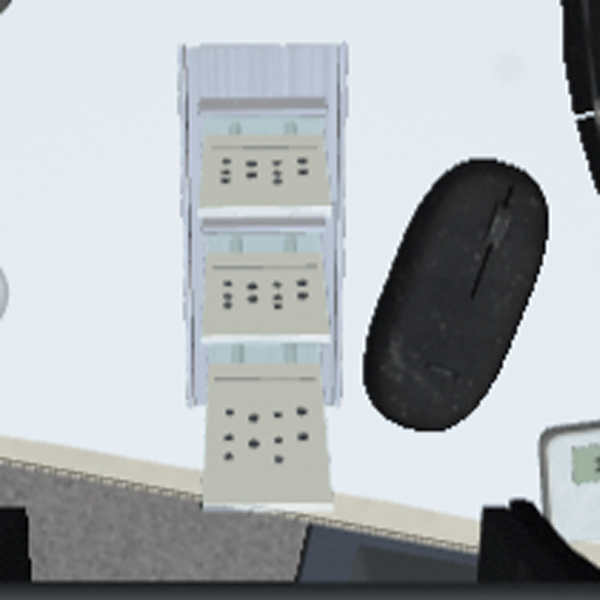

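The long plate is the one nearest the robot: top edge at crop (204–333, 500), coat line at (208–328, 364). I'll fit the rack pose to these points and prepare the reader.

```bash
cat > fit.py <<'E'
from h import *
from scipy.optimize import least_squares
i=load('w2')
def pt(s,L,al,yy):  # along from foot, front face
    c,sn=np.cos(np.pi/6),.5
    return np.array([s-al*sn+.002*c,yy,.014+al*c+.002*sn])
obs=[]
for s,L,(tl,tr,tv,tv2),(bl,br,bv,bv2) in [(-.048,.1,(204,333,500,498),(208,328,365,362)),(0,.075,(201,331,335,333),(206,326,254,251)),(.048,.075,(197,331,208,206),(204,323,137,135))]:
    # image left = +y
    obs+=[(s,L,L,.025,tl,tv),(s,L,L,-.025,tr,tv2),(s,L,.02,.025,bl,bv),(s,L,.02,-.025,br,bv2)]
def W(p,q): 
    c,s=np.cos(p[2]),np.sin(p[2]); return np.array([p[0]+c*q[0]-s*q[1],p[1]+s*q[0]+c*q[1],q[2]+p[3]])
def res(p):
    return np.concatenate([proj(i,W(p,pt(*o[:4])))-(np.array(o[4:])/2.857+[190-.3,60-.3]) for o in obs])
for fz in (1,0):
    f=least_squares(lambda p:res(np.r_[p[:3],p[3]*(1-fz)]),[.5,.32,.2,0]); p=np.r_[f.x[:3],f.x[3]*(1-fz)]
    print(p.round(4),np.abs(f.fun).mean().round(2)); print(f.fun.reshape(-1,2).round(1).tolist())
    for al in (.05,.09,.1): print(al,W(p,[-.048-al*.5,0,.014+al*.866]).round(4))
E
python3 fit.py
```

```text
[0.5045 0.3273 0.2137 0.    ] 0.59
[[-0.2, 1.5], [1.0, 1.5], [0.3, -0.6], [-1.9, -0.2], [0.2, 0.3], [0.4, 0.3], [-0.1, -0.5], [-1.0, -0.1], [0.3, -0.3], [0.8, -0.3], [-0.6, -0.8], [0.2, -0.8]]
0.05 [0.4331 0.3118 0.0573]
0.09 [0.4136 0.3076 0.0919]
0.1 [0.4087 0.3065 0.1006]
[ 0.5039  0.3271  0.2137 -0.0045] 0.43
[[0.1, 0.5], [0.7, 0.6], [0.6, -0.9], [-2.1, -0.5], [0.5, 0.1], [0.1, 0.1], [0.2, -0.3], [-1.2, 0.1], [0.6, 0.1], [0.4, 0.1], [-0.3, -0.1], [0.0, -0.1]]
0.05 [0.4326 0.3116 0.0528]
0.09 [0.413  0.3074 0.0875]
0.1 [0.4081 0.3063 0.0961]
```

```bash
python3 -m crank '[[[-4.8,36.9,-2,0,-1],[-4.8,36.9,-2,0,-1],[-4.8,36.9,-2,0,-1],[-4.8,36.9,-2,0,-1],[-4.8,36.9,-2,0,-1],[-4.8,36.9,-2,0,-1],[-4.8,36.9,-2,0,-1],[-4.8,36.9,-2,0,-1],[-4.8,36.9,-2,0,-1],[-4.8,36.9,-2,0,-1]]]' >/dev/null
python3 -m crank '[[[-4.8,36.9,0,0,-1],[-4.8,36.9,0,0,-1],[-4.8,36.9,0,0,-1],[-4.8,36.9,0,0,-1],[-4.8,36.9,0,0,-1],[-4.8,36.9,0,0,-1],[0,0,0,0.114,-1],[0,0,0,0.114,-1],[0,0,0,0.114,-1],[0,0,0,0.114,-1]]]' 
python3 -m crank '[[[0,0,0,0.114,-1],[0,0,0,0.114,-1],[0,0,0,0.114,-1],[0,0,0,0.114,-1],[0,0,0,0.114,-1],[0,0,0,0.114,-1],[0,0,0,0.114,-1],[0,0,0,0.114,-1],[0,0,0,0.114,-1],[0,0,0,0.114,-1]]]' >/dev/null
python3 -m crank '[[[0,0,0,0,-1],[0,0,0,0,-1]]]' >/dev/null
python3 -c "
from h import *
go(.5,-.27,.26,-170); snap('wrist','w3')
im=cv2.imread('pics/w3.png');cv2.imwrite('pics/w3b.png',cv2.resize(im,(800,600),interpolation=cv2.INTER_CUBIC))"
```

```text
time: 5.5
position: [0.498, -0.2708, 0.2821]
tool_rot: [3.112, -0.418, 0.003]
ft_force: [-0.1, 0.6, 0.1]
grip_width: 1.006
grip_force: 0.0
t 6.5 pos [ 0.4981 -0.2699  0.2817] yaw -170.0 F [0.  0.3 0.3] grip 86.9 0.0
shift [ 0.4 -1.9 21.7] turn -0.001
```

View pics/w3b.png

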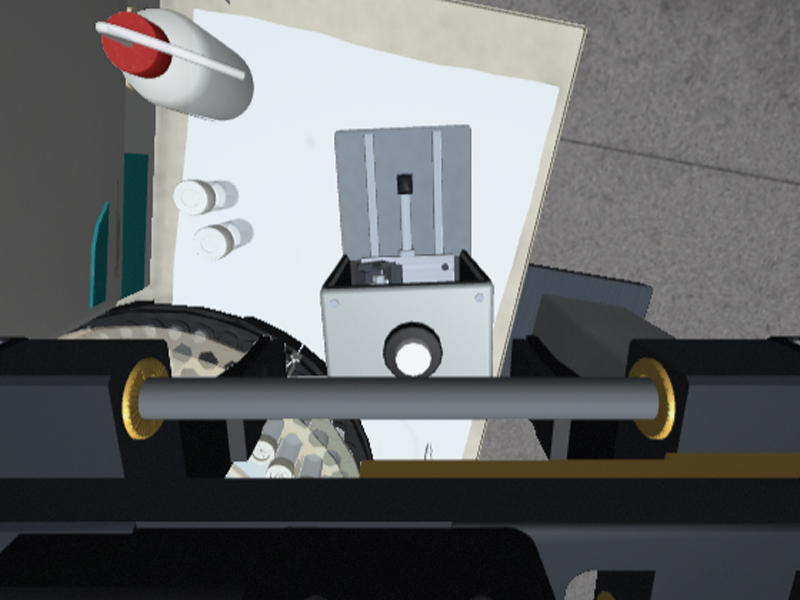

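The tab's top is at (404,181), the base's far corners at (335,131) and (470,126), the hood's front edge at (322,290)–(492,287), and the key at (413,358).

```bash
python3 - <<'E'
from h import *
i=load('w3')
P={}
for n,u,v,z in [('tab',404,181,.067),('b1',335,131,.022),('b2',470,126,.022),('h1',322,290,.153),('h2',492,287,.153),('key',413,358,.17),('key',413,358,.16)]:
    P[n]=atz(i,u*.7-.15,v*.7-.15,z);print(n,P[n].round(4))
for a,b in (('b2','b1'),('h2','h1')):
    d=P[a]-P[b]; d=-d;print(a,np.degrees(np.arctan2(d[1],d[0])),np.linalg.norm(d))
E
```

```text
tab [ 0.5047 -0.3361  0.067 ]
b1 [ 0.5716 -0.3671  0.022 ]
b2 [ 0.4552 -0.3919  0.022 ]
h1 [ 0.5471 -0.2585  0.153 ]
h2 [ 0.4362 -0.2802  0.153 ]
key [ 0.4804 -0.2282  0.17  ]
key [ 0.4794 -0.2241  0.16  ]
b2 12.019559211774391 0.11900545960308652
h2 11.08578939659491 0.11298735544476662
```

```bash
python3 -m crank '[[[32,3,0,-0.01,0.3],[32,2,0,0,0.3],[0,0,35,0,0.3],[0,0,35,0,0.3],[0,0,35,0,0.3],[0,0,35,0,0.3],[0,0,35,0,0.3],[0,0,20,0,0.3],[0,0,0,0,0.3]]]' 15
python3 -c "
from h import *
go(.504,-.334,.042,-169.5); snap('wrist','w4')
im=cv2.imread('pics/w4.png')[100:310,130:410];cv2.imwrite('pics/w4b.png',cv2.resize(im,(800,600),interpolation=cv2.INTER_CUBIC))"
```

```text
time: 7.3
position: [0.5014, -0.331, 0.0811]
tool_rot: [2.414, -2.008, -0.012]
ft_force: [1.0, 0.2, 0.5]
grip_width: 0.413
grip_force: 0.0
t 7.3 pos [ 0.5014 -0.331   0.0811] yaw -169.5 F [1.  0.2 0.5] grip 35.9 0.0
shift [ 3.6 -2.3 39.1] turn 0.000
```

View pics/w4b.png

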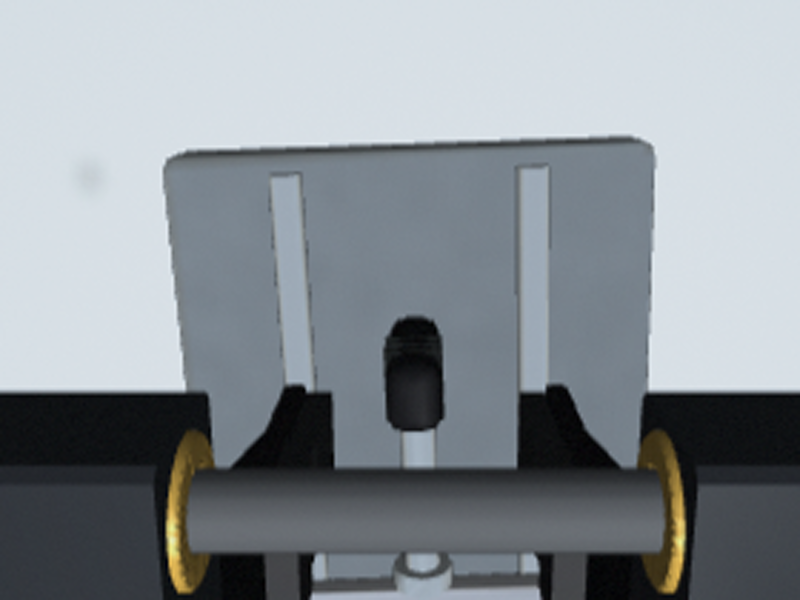

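The tab's top face is centred at (413,391) in the crop, and the reader is turned about 1.5° more than the tool.

```bash
python3 - <<'E'
from h import *
i=load('w4')
f=lambda u,v,z:atz(i,u/2.857+130-.3,v/2.857+100-.3,z)
t=f(413,391,.067);print(t)
for a,b in ((f(172,158,.022),f(648,139,.022)),(f(305,390,.024),f(286,175,.024)),(f(534,390,.024),f(533,168,.024)),(f(388,425,.067),f(388,360,.067))):
  d=b-a;print(d,np.degrees(np.arctan2(d[1],d[0])))
go(*t[:2],.042,-168.3)
E
```

```text
[ 0.50436805 -0.33649719  0.067     ]
[-0.11255604 -0.02554838  0.        ] -167.21148354098636
[ 0.01274883 -0.05389168  0.        ] -76.69056017263006
[ 0.01248173 -0.05575761  0.        ] -77.38197136123011
[ 0.00248003 -0.01415035  0.        ] -80.05913075096917
t 7.3 pos [ 0.5028 -0.3324  0.0839] yaw -169.5 F [ 0.   0.3 -0.1] grip 33.5 0.0
shift [ 4.4 -1.  41.9] turn -0.022
```

```bash
python3 -m crank '[[[4,-1,0,-0.04,0.3],[0,0,20,0,0.3],[0,0,20,0,0.3],[0,0,0,0,0.3],[0,0,0,0,1],[0,0,0,0,1],[0,0,0,0,1],[0,0,0,0,1]]]' 15
python3 -m crank '[[[10,0,0,0,1],[15,0,0,0,1],[15,0,0,0,1],[15,0,0,0,1],[15,0,0,0,1],[15,0,0,0,1],[10,0,0,0,1],[0,0,0,0,1]]]'
```

```text
time: 8.02
position: [0.5053, -0.338, 0.0472]
tool_rot: [2.452, -1.963, 0.002]
ft_force: [-2.5, 0.7, 5.7]
grip_width: 0.135
grip_force: 15.0
time: 8.68
position: [0.5262, -0.4333, 0.0472]
tool_rot: [2.449, -1.965, 0.006]
ft_force: [-1.8, -0.8, 7.1]
grip_width: 0.137
grip_force: 15.0
```

```bash
python3 -m crank '[[[6,0,0,0,1],[5,0,0,0,1],[4,0,0,0,1],[3,0,0,0,1],[0,0,0,0,1],[0,0,0,0,1]]]'
```

```text
time: 9.18
position: [0.5281, -0.4413, 0.0457]
tool_rot: [-2.449, 1.958, 0.019]
ft_force: [-10.2, 13.4, 12.9]
grip_width: 0.138
grip_force: 15.0
```

```bash
python3 -m crank '[[[-1.5,0,0,0,0.3],[0,0,0,0,0.3],[0,0,0,0,0.3],[0,0,-20,0,0.3],[0,0,-40,0,0.3],[0,0,-40,0,0.3],[-20,0,-40,0,-1],[-20,0,-40,0,-1],[-20,0,-30,0,-1],[0,0,0,0,-1]]]'
python3 -c "
from h import *
go(None,0,0); snap('wrist','w5')
im=cv2.imread('pics/w5.png')[40:265,150:450];cv2.imwrite('pics/w5b.png',cv2.resize(im,(800,600),interpolation=cv2.INTER_CUBIC))"
```

```text
time: 10.02
position: [0.5203, -0.3891, 0.2572]
tool_rot: [-2.453, 1.957, -0.015]
ft_force: [0.6, -0.6, 0.6]
grip_width: 0.567
grip_force: 0.0
t 10.0 pos [ 0.5203 -0.3891  0.2572] yaw -167.2 F [ 0.6 -0.6  0.6] grip 49.3 0.0
```

View pics/w5b.png

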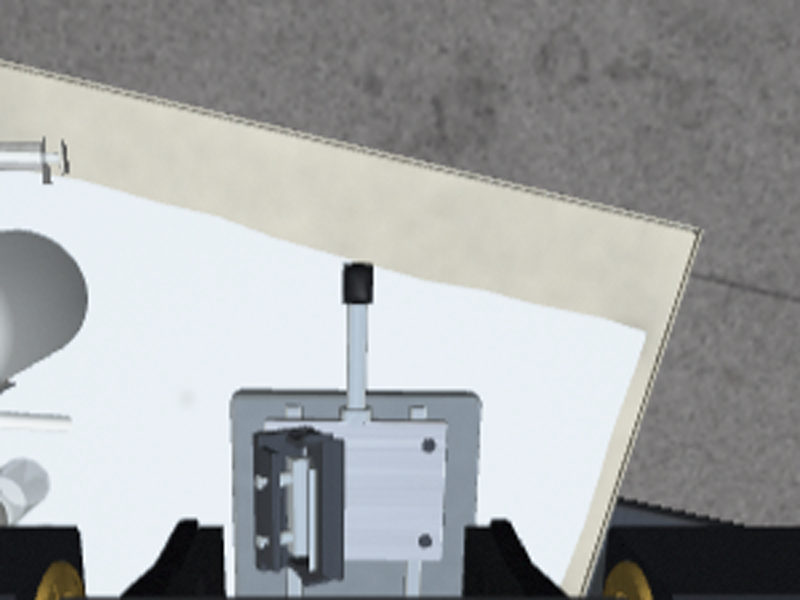

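The carriage is out: tab top at (357,287), base far edge at (232,393)–(480,394), and the clip occupies (255–343, 430–585).

```bash
python3 - <<'E'
from h import *
i=load('w5')
f=lambda u,v,z:atz(i,u/2.6667+150-.3,v/2.6667+40-.3,z)
t=f(357,287,.067);b1=f(232,393,.022);b2=f(480,394,.022)
d=b1-b2;yaw=np.arctan2(d[1],d[0]);print('tab',t.round(4),'b',b1.round(4),b2.round(4),np.linalg.norm(d),np.degrees(yaw))
m=(b1+b2)/2
for y in (12.0,12.4,12.8):
  c,s=np.cos(np.radians(y)),np.sin(np.radians(y)); X=np.array([c,s,0]);Y=np.array([-s,c,0])
  o=m+.1*Y; r=t-o
  print(y,'origin',o.round(4),'tab in reader',(r@X).round(4),(r@Y).round(4),'clip',(o+.025*X-.055*Y)[:2].round(4))
# old tab
i=load('w4');g=lambda u,v,z:atz(i,u/2.857+130-.3,v/2.857+100-.3,z)
print('old tab',g(413,391,.067), 'b',g(172,158,.022),g(648,139,.022))
# project clip model corners for check: slot mouth and cheek
i=load('w5')
c,s=np.cos(np.radians(12.4)),np.sin(np.radians(12.4));X=np.array([c,s,0]);Y=np.array([-s,c,0]);C=m+.025*X+.045*Y
for zz in (0,.028):
  for yy in (-.028,.028):
    p=C+Y*yy-X*zz*.5;p[2]=.045+zz*.866; u=proj(i,p);print(zz,yy,((u-[149.7,39.7])*2.6667).round(0))
E
```

```text
tab [ 0.5261 -0.4342  0.067 ] b [ 0.5722 -0.3687  0.022 ] [ 0.456 -0.395  0.022] 0.11912466756918853 12.769217411935097
12.0 origin [ 0.4933 -0.284   0.022 ] tab in reader 0.0008 -0.1537 clip [ 0.5292 -0.3326]
12.4 origin [ 0.4926 -0.2842  0.022 ] tab in reader 0.0004 -0.1537 clip [ 0.5288 -0.3325]
12.8 origin [ 0.4919 -0.2843  0.022 ] tab in reader 0.0001 -0.1537 clip [ 0.5285 -0.3324]
old tab [ 0.50436805 -0.33649719  0.067     ] b [ 0.56988058 -0.36824656  0.022     ] [ 0.45732454 -0.39379494  0.022     ]
0 -0.028 [301. 439.]
0 0.028 [302. 553.]
0.028 -0.028 [330. 453.]
0.028 0.028 [330. 574.]
```

```bash
python3 -m crank '[[[-32,-7,0,0,-1],[-32,-7,20,0,-1],[-30,-7,20,0,-1],[0,0,17,0,-1],[0,0,0,0,-1],[0,0,0,0,-1],[0,0,0,0,-1]]]'
python3 -c "
from h import *
go(.52,-.293,.2,-167.5); snap('wrist','w6')
a=cv2.imread('pics/w6.png')[90:270,190:370]
b=cv2.imread('pics/w5.png')[190:270,220:300]
cv2.imwrite('pics/w6b.png',np.hstack([cv2.resize(a,(540,540),interpolation=cv2.INTER_CUBIC),cv2.resize(b,(260,260),interpolation=cv2.INTER_CUBIC) if 0 else np.vstack([cv2.resize(b,(260,260),interpolation=cv2.INTER_CUBIC),np.zeros((280,260,3),np.uint8)])]))"
```

```text
time: 10.65
position: [0.517, -0.2956, 0.1938]
tool_rot: [2.449, -1.966, 0.002]
ft_force: [-0.2, -0.7, 0.8]
grip_width: 0.993
grip_force: 0.0
t 10.7 pos [ 0.517  -0.2956  0.1938] yaw -167.5 F [-0.2 -0.7  0.8] grip 86.4 0.0
shift [-1.9 -3.5 -6.2] turn -0.000
```

View pics/w6b.png

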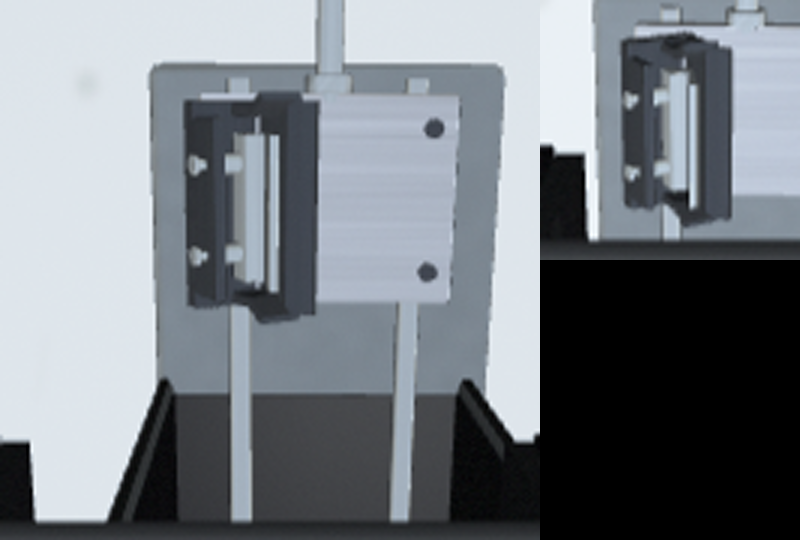

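```bash
cat > clip.py <<'E'
from h import *
i=load('w6')
f=lambda u,v,z:atz(i,u/3+190-.33,v/3+90-.33,z)
g=lambda p:((proj(i,p)-[189.67,89.67])*3).round(0)
b1=f(150,67,.022);b2=f(503,68,.022);d=b1-b2;print(b1,b2,np.linalg.norm(d),np.degrees(np.arctan2(d[1],d[0])))
y=np.radians(12.5);c,s=np.cos(y),np.sin(y);X=np.array([c,s,0]);Y=np.array([-s,c,0])
m=(b1+b2)/2;C=m+.025*X+.045*Y;C[2]=.045;print('clip w6',C.round(4))
C=np.array([.5288,-.3325,.045])
Z=np.array([0,0,.866])-.5*X; Xc=.866*X+np.array([0,0,.5])
for x,z in ((0,0),(-.002,0),(-.002,.02),(-.005,.028),(.005,.028),(0,.01)):
    print(x,z,g(C+Xc*x+Z*z-Y*.028),g(C+Xc*x+Z*z+Y*.028))
E
python3 clip.py
```

```text
[ 0.57253042 -0.36667848  0.022     ] [ 0.45597401 -0.39230777  0.022     ] 0.1193409229511987 12.40126738523682
clip w6 [ 0.5289 -0.3301  0.045 ]
0 0 [254. 113.] [254. 286.]
-0.002 0 [259. 113.] [259. 286.]
-0.002 0.02 [292. 114.] [290. 296.]
-0.005 0.028 [315. 115.] [312. 300.]
0.005 0.028 [286. 115.] [285. 303.]
0 0.01 [269. 114.] [269. 291.]
```

The clip model agrees with the picture to about 2 mm (slot at crop u 254–313, rows 114–300). Next, to the rack.

```bash
python3 -m crank '[[[0,0,-35,-0.12,-1],[0,0,-35,-0.12,-1],[0,0,-35,-0.12,-1],[0,0,0,-0.12,-1],[0,0,0,-0.12,-1],[0,0,0,-0.12,-1],[0,0,0,-0.12,-1],[0,0,0,-0.12,-1],[0,0,0,-0.12,-1],[0,0,0,-0.12,-1]]]' >/dev/null
python3 -m crank '[[[0,0,0,-0.12,-1],[0,0,0,-0.12,-1],[0,0,0,-0.125,-1],[0,0,0,0,-1]]]' >/dev/null
python3 -c "
from h import *
go(.4146,.3078,.2,-77.8)"
```

```text
t 11.9 pos [ 0.5169 -0.2958  0.2993] yaw -77.7 F [ 0.  -1.1 -0.4] grip 86.8 0.0
shift [  28.5 -611.7   98.4] turn 0.002
```

```bash
python3 -m crank '[[[1.7,-36,0,0,-1],[1.7,-36,0,0,-1],[1.7,-36,0,0,-1],[1.7,-36,0,0,-1],[1.7,-36,0,0,-1],[1.7,-36,0,0,-1],[1.7,-36,0,0,-1],[1.7,-36,0,0,-1],[1.7,-36,0,0,-1],[1.7,-36,0,0,-1]]]' >/dev/null
python3 -m crank '[[[1.7,-36,0,0,-1],[1.7,-36,0,0,-1],[1.7,-36,0,0,-1],[1.7,-36,0,0,-1],[1.7,-36,0,0,-1],[1.7,-36,0,0,-1],[1.7,-36,0,0,-1],[0,0,30,0,-1],[0,0,30,0,-1],[0,0,0,0,-1]]]' >/dev/null
python3 -m crank '[[[0,0,30,0,-1],[0,0,30,0,-1],[0,0,0,0,-1],[0,0,0,0,-1]]]' >/dev/null
python3 -c "
from h import *
go(.4146,.3078,.071,-77.8)"
```

```text
t 13.9 pos [0.4156 0.3095 0.1787] yaw -77.9 F [-0.1 -0.8  0.3] grip 86.8 0.0
shift [ -1.3   1.3 107.7] turn -0.002
```

```bash
python3 -m crank '[[[-1.3,1.3,30,0,-1],[0,0,30,0,-1],[0,0,30,0,-1],[0,0,17,0,-1],[0,0,0,0,-1],[0,0,0,0,0.2],[0,0,0,0,0.3],[0,0,0,0,0.5],[0,0,0,0,0.5]]]' 10
python3 -m crank '[[[0,0,0,0,0.5],[0,0,0,0,0.5],[0,0,0,0,0.6],[0,0,0,0,0.6]]]' 40
python3 -c "
from h import *
go(.4146,.3078,.071,-77.8)"
```

```text
time: 14.62
position: [0.4154, 0.31, 0.0733]
tool_rot: [-3.121, -0.336, -0.005]
ft_force: [-0.6, -0.7, 0.1]
grip_width: 0.777
grip_force: 0.0
time: 14.95
position: [0.4143, 0.3093, 0.0716]
tool_rot: [-3.123, -0.337, -0.001]
ft_force: [-0.6, 0.5, 2.1]
grip_width: 0.566
grip_force: 40.0
t 14.9 pos [0.4143 0.3093 0.0716] yaw -77.7 F [-0.6  0.5  2.1] grip 49.3 40.0
shift [-0.   1.5  0.5] turn 0.002
```

Gripped at 49 mm and 40 N. Now drawing it out along the slope.

```bash
python3 -m crank '[[[-2.5,0,-4.3,0,0.6],[-5,0,-8.7,0,0.6],[-7.5,0,-13,0,0.6],[-7.5,0,-13,0,0.6],[-7.5,0,-13,0,0.6],[-7.5,0,-13,0,0.6],[-7.5,0,-13,0,0.6],[-5,0,-30,0,0.6],[0,0,-30,0,0.6],[0,0,-30,0,0.6]]]'
python3 -m crank '[[[0,0,-30,0,0.6],[0,0,-30,0,0.6],[0,0,0,0,0.6],[0,0,0,0,0.6]]]' >/dev/null
python3 -c "
from h import *
go(.4557,-.3480,.29,-77.5);i=snap('wrist','w7');snap('scene','s7')"
```

```text
time: 15.78
position: [0.3637, 0.2976, 0.2406]
tool_rot: [3.123, 0.338, -0.002]
ft_force: [0.5, -0.1, -0.5]
grip_width: 0.565
grip_force: 40.0
t 16.1 pos [0.3653 0.2986 0.3012] yaw -77.7 F [-0.6 -0.5 -1.2] grip 48.9 40.0
shift [-49.6 651.1   9.7] turn -0.003
```

```bash
python3 -m crank '[[[-2.5,15,0,0,0.6],[-2.5,33,0,0,0.6],[-2.5,33,0,0,0.6],[-2.5,33,0,0,0.6],[-2.5,33,0,0,0.6],[-2.5,33,0,0,0.6],[-2.5,33,0,0,0.6],[-2.5,33,0,0,0.6],[-2.5,33,0,0,0.6],[-2.5,33,0,0,0.6]]]' >/dev/null
python3 -m crank '[[[-2.5,33,0,0,0.6],[-2.5,33,0,0,0.6],[-2.5,33,0,0,0.6],[-2.5,33,0,0,0.6],[-2.5,33,0,0,0.6],[-2.5,33,0,0,0.6],[-2.5,33,0,0,0.6],[-2.5,33,0,0,0.6],[-2.5,33,0,0,0.6],[-2.5,33,0,0,0.6]]]' >/dev/null
python3 -m crank '[[[0,9,0,0,0.6],[0,0,30,0,0.6],[0,0,30,0,0.6],[0,0,30,0,0.6],[0,0,0,0,0.6],[0,0,0,0,0.6],[0,0,0,0,0.6]]]' >/dev/null
python3 -c "
from h import *
go(.4857-.976*.03,-.3415-.216*.03,.1026+.052,-77.5)"
```

```text
t 18.5 pos [ 0.455  -0.3489  0.2102] yaw -77.7 F [ 0.5 -0.1  1.3] grip 49.1 40.0
shift [ 1.6 -0.6 55.6] turn -0.004
```

```bash
python3 -m crank '[[[1.6,-0.6,18,-0.004,0.6],[0,0,18,0,0.6],[0,0,18,0,0.6],[0,0,0,0,0.6],[0,0,0,0,0.6],[0,0,0,0,0.6]]]' >/dev/null
python3 -c "
from h import *
go(.4857-.976*.03,-.3415-.216*.03,.1026+.052,-77.5);snap('wrist','w8');snap('scene','s8')
a=cv2.imread('pics/w8.png')[60:280,170:390];b=cv2.imread('pics/s8.png')[220:330,310:390]
cv2.imwrite('pics/w8b.png',np.hstack([cv2.resize(a,(440,440),interpolation=cv2.INTER_CUBIC),cv2.resize(b,(320,440),interpolation=cv2.INTER_CUBIC)]))"
```

```text
t 19.0 pos [ 0.4576 -0.3483  0.1572] yaw -77.5 F [-0.1 -0.4 -0.4] grip 49.4 40.0
shift [-1.  -0.6  2.6] turn 0.001
```

View pics/w8b.png

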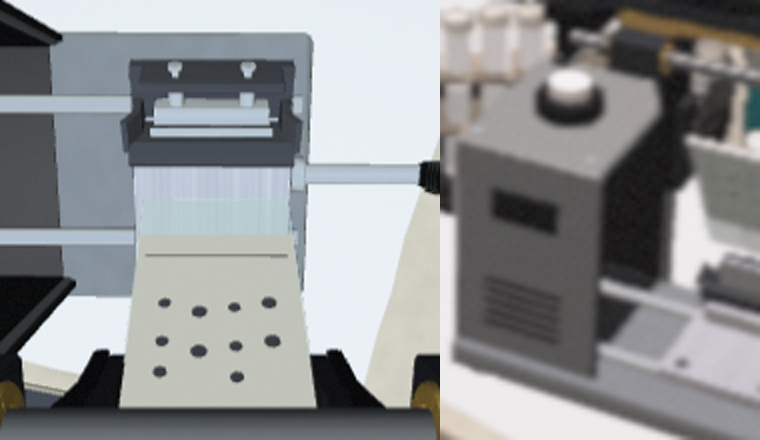

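The foot hangs squarely in front of the clip. The plate centre is at column 217 against the clip's 211.5, so the plate needs about -2.4 mm in tool y. I'll check x by projecting the model.

```bash
python3 - <<'E'
from h import *
i=load('w8');Tt=np.eye(4);Tt[:3,:3]=R.from_rotvec(i['pose'][1]).as_matrix();Tt[:3,3]=i['pose'][0]
g=lambda p:((proj(i,p)-[169.75,59.75])*2).round(1)
for al in (0,.02):
  for yy in (-.025,.025):
    print('plate',al,yy,g((Tt@[.0442-al*.5+.0017,yy,.0576-al*.866-.001,1])[:3]))
C=np.array([.5286,-.3305,.045]);y=np.radians(12.5);X=np.array([np.cos(y),np.sin(y),0]);Y=np.array([-X[1],X[0],0]);Z=np.array([0,0,.866])-.5*X; Xc=.866*X+np.array([0,0,.5])
for x,z in ((0,0),(0,.01),(-.002,.0),(-.002,.02),(-.005,.028)):
  print('clip',x,z,g(C+Xc*x+Z*z-Y*.028),g(C+Xc*x+Z*z+Y*.028))
# wrist z rows -> mm per row at clip
print((g(C+.001*X)-g(C)))
E
```

```text
plate 0 -0.025 [140.5 195.3]
plate 0 0.025 [285.7 195.4]
plate 0.02 -0.025 [135.1 232.5]
plate 0.02 0.025 [290.4 232.6]
clip 0 0 [275.6 115.7] [141.7 115.4]
clip 0 0.01 [277.2 128.2] [139.7 127.9]
clip -0.002 0.0 [275.2 120. ] [142.1 119.8]
clip -0.002 0.02 [278.6 145.7] [137.9 145.5]
clip -0.005 0.028 [279.4 163.4] [136.8 163.2]
[ 0.  -2.5]
```

```bash
python3 - <<'E'
from h import *
g=cv2.cvtColor(cv2.imread('pics/w8.png'),cv2.COLOR_BGR2GRAY).astype(int)
for r in (92,96,112,122,124,128,130,134,140,150,160,170,182,200,220): print(r,g[r,226:246].tolist(),g[r,300:336].tolist())
E
```

```text
92 [143, 141, 142, 143, 144, 144, 145, 145, 119, 66, 63, 63, 63, 63, 62, 61, 60, 60, 60, 59] [58, 60, 58, 61, 58, 60, 61, 59, 60, 60, 59, 60, 60, 61, 60, 59, 54, 120, 146, 146, 146, 147, 146, 138, 128, 108, 196, 237, 237, 238, 238, 238, 237, 238, 238, 238]
96 [145, 144, 144, 145, 144, 146, 146, 146, 104, 78, 77, 76, 77, 76, 65, 61, 60, 61, 62, 61] [60, 60, 60, 60, 59, 60, 59, 60, 60, 60, 60, 56, 72, 73, 73, 74, 72, 106, 146, 146, 146, 146, 147, 137, 128, 96, 236, 238, 238, 238, 238, 238, 237, 238, 238, 238]
112 [188, 189, 189, 189, 188, 188, 189, 189, 188, 150, 94, 64, 62, 62, 49, 29, 77, 77, 76, 78] [155, 154, 154, 157, 91, 77, 75, 75, 75, 75, 43, 60, 63, 61, 60, 77, 116, 186, 188, 188, 188, 158, 146, 135, 123, 187, 237, 238, 238, 238, 238, 238, 238, 238, 238, 238]
122 [144, 145, 144, 144, 93, 78, 76, 57, 50, 49, 48, 47, 48, 48, 48, 26, 52, 59, 61, 60] [141, 140, 141, 141, 127, 64, 60, 59, 60, 53, 46, 65, 65, 65, 64, 66, 66, 68, 73, 76, 77, 124, 143, 133, 96, 237, 238, 239, 239, 239, 238, 238, 238, 239, 238, 238]
124 [144, 144, 144, 144, 113, 79, 76, 64, 49, 49, 50, 48, 48, 48, 48, 
[... 2218 characters left out ...]
94, 194, 194, 193, 193, 194, 195, 157, 158, 146, 145, 149, 149, 237, 238, 239, 238, 239, 239, 239, 238, 239, 239, 239, 238, 238]
200 [147, 146, 144, 145, 143, 144, 143, 143, 141, 143, 147, 188, 192, 194, 193, 193, 193, 193, 194, 193] [193, 194, 193, 193, 194, 195, 193, 193, 194, 194, 193, 193, 193, 193, 194, 192, 194, 193, 193, 187, 147, 101, 237, 239, 239, 239, 239, 239, 239, 239, 239, 239, 239, 239, 239, 239]
220 [239, 239, 239, 239, 238, 239, 239, 239, 216, 193, 193, 193, 194, 191, 194, 194, 193, 193, 193, 193] [194, 194, 193, 193, 193, 194, 193, 193, 193, 193, 193, 193, 194, 194, 193, 193, 193, 194, 193, 194, 193, 194, 212, 238, 239, 239, 239, 239, 239, 239, 239, 239, 238, 239, 239, 239]
```

```bash
python3 -m crank '[[[0,-1.8,2.6,0,0.6],[5,0,8.66,0,0.6],[5,0,8.66,0,0.6],[3,0,5.2,0,0.6],[2,0,3.46,0,0.6],[0,0,0,0,0.6],[0,0,0,0,0.6]]]'
python3 -m crank '[[[2,0,3.46,0,0.6],[2,0,3.46,0,0.6],[2,0,3.46,0,0.6],[0,0,0,0,0.6],[0,0,0,0,0.6]]]'
python3 -m crank '[[[2,0,3.46,0,0.6],[2,0,3.46,0,0.6],[0,0,0,0,0.6],[0,0,0,0,0.6]]]'
```

```text
time: 19.65
position: [0.4707, -0.3424, 0.126]
tool_rot: [-3.123, -0.343, 0.002]
ft_force: [-0.1, -0.9, -0.9]
grip_width: 0.569
grip_force: 40.0
time: 20.07
position: [0.4776, -0.3409, 0.1161]
tool_rot: [3.122, 0.344, 0.002]
ft_force: [1.5, 0.4, 0.0]
grip_width: 0.565
grip_force: 40.0
time: 20.4
position: [0.4809, -0.3414, 0.1105]
tool_rot: [3.121, 0.342, 0.002]
ft_force: [-1.1, -0.5, 6.3]
grip_width: 0.562
grip_force: 40.0
```

Contact with the jaw's nose about 9 mm above the floor, as expected. Pressing on.

```bash
python3 -m crank '[[[1.5,0,2.6,0,0.6],[1,0,1.73,0,0.6],[1,0,1.73,0,0.6],[0,0,0,0,0.6]]]'
python3 -m crank '[[[1,0,1.73,0,0.6],[1,0,1.73,0,0.6],[0,0,0,0,0.6],[0,0,0,0,0.6]]]'
```

```text
time: 20.73
position: [0.4843, -0.341, 0.1046]
tool_rot: [3.121, 0.342, 0.002]
ft_force: [-1.4, 0.0, 7.8]
grip_width: 0.561
grip_force: 40.0
time: 21.07
position: [0.4854, -0.3409, 0.1022]
tool_rot: [3.122, 0.342, 0.001]
ft_force: [-4.5, 1.5, 14.9]
grip_width: 0.562
grip_force: 40.0
```

```bash
python3 -m crank '[[[1,0,1.73,0,0.6],[0.5,0,0.87,0,0.6],[0,0,0,0,0.6],[0,0,0,0,0.6]]]'
```

```text
time: 21.4
position: [0.4849, -0.3411, 0.1014]
tool_rot: [-3.122, -0.34, 0.003]
ft_force: [-12.4, 5.1, 30.6]
grip_width: 0.566
grip_force: 40.0
```

```bash
python3 -m crank '[[[-1.2,0,-2,0,0.6],[0,0,0,0,0.6],[0,0,0,0,0.6],[0,0,0,0,-0.5],[0,0,0,0,-0.5],[0,0,0,0,-0.5]]]'
python3 -m crank '[[[0,0,-15,0,-0.5],[0,0,-30,0,-0.5],[0,0,-35,0,-0.5],[0,0,-35,0,-0.5],[0,0,-35,0,-0.5],[0,0,-20,0,-0.5],[0,0,0,0,-0.5],[0,0,0,0,-0.5]]]'
python3 - <<'E'
from h import *
go(None,0,0);snap('wrist','w9');i=load('w9')
g=lambda p:proj(i,p).round(1)
y=np.radians(12.5);X=np.array([np.cos(y),np.sin(y),0]);Y=np.array([-X[1],X[0],0]);Z=np.array([0,0,.866])-.5*X; Xc=.866*X+np.array([0,0,.5])
C=np.array([.5288,-.3305,.045])
for al in (.02,.1): print(al,g(C+Z*al+Xc*.002-Y*.025),g(C+Z*al+Xc*.002+Y*.025))
E
```

```text
time: 21.9
position: [0.486, -0.3388, 0.0988]
tool_rot: [-3.122, -0.343, 0.001]
ft_force: [0.5, -0.1, 0.4]
grip_width: 0.7
grip_force: 0.0
time: 22.57
position: [0.4867, -0.3391, 0.2696]
tool_rot: [3.122, 0.344, 0.002]
ft_force: [0.5, 1.2, 0.0]
grip_width: 0.747
grip_force: 0.0
t 22.6 pos [ 0.4867 -0.3391  0.2696] yaw -77.4 F [0.5 1.2 0. ] grip 65.0 0.0
0.02 [299.3 153.1] [256.1 153. ]
0.1 [303.1 201.3] [251.9 201.2]
```

```bash
python3 - <<'E'
from h import *
im=cv2.imread('pics/w9.png').astype(int)
d=im[:,:,2]-im[:,:,0]  # beige coat: R-B>0
for c in (260,278,295): print(c,[ (r,int(im[r,c].mean()),int(d[r,c])) for r in range(140,216,2)])
m=(d>8)&(im.mean(2)>150); 
for r in (165,180,195): x=np.flatnonzero(m[r,230:330])+230; print(r,x.min(),x.max(),len(x))
E
```

```text
260 [(140, 155, -9), (142, 185, -25), (144, 198, -30), (146, 192, -29), (148, 95, -8), (150, 179, -32), (152, 162, -17), (154, 194, 6), (156, 194, 7), (158, 155, 1), (160, 193, 7), (162, 194, 7), (164, 194, 7), (166, 194, 7), (168, 192, 7), (170, 194, 7), (172, 194, 7), (174, 194, 7), (176, 194, 7), (178, 194, 7), (180, 193, 7), (182, 193, 7), (184, 194, 8), (186, 194, 7), (188, 194, 7), (190, 194, 7), (192, 194, 7), (194, 194, 7), (196, 194, 7), (198, 194, 7), (200, 193, 7), (202, 207, 4), (204, 224, -14), (206, 170, -22), (208, 227, -13), (210, 238, -11), (212, 238, -12), (214, 238, -12)]
278 [(140, 154, -10), (142, 185, -25), (144, 198, -29), (146, 192, -29), (148, 103, -9), (150, 177, -30), (152, 153, -16), (154, 190, 4), (156, 194, 7), (158, 154, 0), (160, 193, 7), (162, 194, 6), (164, 194, 6), (166, 193, 6), (168, 194, 7), (170, 194, 7), (172, 193, 6), (174, 193, 7), (176, 194, 7), (178, 194, 6), (180, 194, 6), (182, 193, 6), (184, 194, 7), (186, 194, 7), (188, 195, 6), (190, 194, 6), (192, 194, 6), (194, 194, 7), (196, 195, 7), (198, 194, 6), (200, 194, 7), (202, 207, 4), (204
[... 221 characters left out ...]
(154, 191, 4), (156, 193, 6), (158, 152, 1), (160, 194, 7), (162, 194, 6), (164, 194, 6), (166, 194, 7), (168, 194, 7), (170, 105, -3), (172, 194, 6), (174, 194, 6), (176, 194, 6), (178, 133, 1), (180, 116, -2), (182, 194, 6), (184, 194, 7), (186, 194, 6), (188, 194, 6), (190, 193, 7), (192, 194, 7), (194, 194, 7), (196, 194, 7), (198, 194, 7), (200, 194, 6), (202, 207, 5), (204, 224, -13), (206, 172, -21), (208, 225, -13), (210, 238, -11), (212, 238, -11), (214, 238, -12)]Traceback (most recent call last):
  File "<stdin>", line 6, in <module>
    return umr_minimum(a, axis, None, out, keepdims, initial, where)
ValueError: zero-size array to reduction operation minimum which has no identity
```

The plate is seated: coat line at row 153 and top at 202, predicted 153.1 and 201.3. Now back to the tab.

```bash
python3 -m crank '[[[6,34,0,0,-0.2],[6,34,0,0,-0.2],[6,35,0,0,0],[0,0,0,0.12,0.3],[0,0,0,0.12,0.3],[0,0,0,0.12,0.3],[0,0,0,0.12,0.3],[0,0,0,0.12,0.3],[0,0,0,0.12,0.3],[0,0,0,0.12,0.3]]]' 15 >/dev/null
python3 -m crank '[[[0,0,0,0.12,0.3],[0,0,0,0.12,0.3],[0,0,0,0.12,0.3],[0,0,0,0.12,0.3],[0,0,0,0.12,0.3],[0,0,0,0.12,0.3],[0,0,0,0,0.3],[0,0,0,0,0.3]]]' >/dev/null
python3 -c "
from h import *
go(.527,-.436,.046,-167.5)"
```

```text
t 24.1 pos [ 0.5258 -0.4351  0.2672] yaw -166.7 F [ 0.4  0.5 -0.1] grip 30.7 0.0
shift [  1.6  -1.4 221.1] turn 0.014
```

```bash
python3 -m crank '[[[1.5,-1,30,0.014,0.3],[0,0,35,0,0.3],[0,0,35,0,0.3],[0,0,35,0,0.3],[0,0,35,0,0.3],[0,0,25,0,0.3],[0,0,25,0,0.3],[0,0,0,0,0.3],[0,0,0,0,0.3],[0,0,0,0,0.3]]]'
python3 -m crank '[[[0,0,0,0,1],[0,0,0,0,1],[0,0,0,0,1],[0,0,0,0,1]]]' 15
```

```text
time: 24.95
position: [0.5278, -0.4376, 0.0504]
tool_rot: [2.448, -1.968, 0.002]
ft_force: [0.0, -0.4, 0.8]
grip_width: 0.353
grip_force: 0.0
time: 25.28
position: [0.5271, -0.4375, 0.0502]
tool_rot: [2.447, -1.969, 0.001]
ft_force: [-1.3, 1.4, 6.4]
grip_width: 0.136
grip_force: 15.0
```

```bash
python3 -m crank '[[[-5,0,0,0,1],[-10,0,0,0,1],[-12,0,0,0,1],[-12,0,0,0,1],[-12,0,0,0,1],[-12,0,0,0,1],[-12,0,0,0,1],[-12,0,0,0,1],[-8,0,0,0,1],[-3,0,0,0,1]]]'
python3 -m crank '[[[-3,0,0,0,1],[-3,0,0,0,1],[-3,0,0,0,1],[-2,0,0,0,1],[0,0,0,0,1],[0,0,0,0,1]]]'
```

```text
time: 26.12
position: [0.5059, -0.3403, 0.0501]
tool_rot: [2.448, -1.968, -0.0]
ft_force: [-2.2, -2.5, 5.3]
grip_width: 0.136
grip_force: 15.0
time: 26.62
position: [0.5036, -0.3301, 0.0501]
tool_rot: [-2.448, 1.969, 0.0]
ft_force: [-3.2, -0.5, 6.7]
grip_width: 0.133
grip_force: 15.0
```

```bash
python3 -m crank '[[[-1.5,0,0,0,1],[-1.5,0,0,0,1],[-1.5,0,0,0,1],[0,0,0,0,1],[0,0,0,0,1]]]'
```

```text
time: 27.03
position: [0.5036, -0.33, 0.0503]
tool_rot: [2.443, -1.968, 0.012]
ft_force: [2.3, -11.6, -1.5]
grip_width: 0.14
grip_force: 15.0
```

```bash
python3 -m crank '[[[3,0,0,0,1],[0,0,0,0,0.3],[0,0,0,0,0.3],[0,0,0,0,0.3],[0,0,-15,0,0.3],[0,0,-35,0,0.3],[0,0,-35,0,0.3],[0,0,-35,0,1],[0,0,-35,0,1],[0,0,-35,0,1]]]' >/dev/null
python3 -m crank '[[[-35,0,0,0,1],[-35,0,0,0,1],[-34,0,0,0,1],[0,0,0,0,1],[0,0,0,0,1],[0,0,0,0,1]]]' >/dev/null
python3 -c "
from h import *
go(.481,-.228,.18,-167.5);i=snap('top','t9');a=load('t0')
d=np.abs(np.array(i['pixels']).astype(int)-np.array(a['pixels'])).max(2)>40
print(d[195:260,160:250].sum())
# key triangulation from t0 & w3
o1,d1=ray(a,325+140/5-.4,195+150/5-.4);b=load('w3');o2,d2=ray(b,413*.7-.15,358*.7-.15)
A=np.c_[d1,-d2];s=np.linalg.lstsq(A,o2-o1,rcond=None)[0];print(o1+d1*s[0],o2+d2*s[1])"
```

```text
t 28.4 pos [ 0.4818 -0.2274  0.2398] yaw -167.6 F [-0.5 -1.4  0.2] grip 0.3 0.0
shift [ 0.5  1.  59.8] turn -0.002
2
[ 0.48145404 -0.22751061  0.16978163] [ 0.4804009  -0.22804378  0.16967572]
```

```bash
python3 -m crank '[[[0,1,30,0,1],[0,0,26,0,1],[0,0,4,0,1],[0,0,2,0,1],[0,0,2,0,1],[0,0,0,0,1]]]'
python3 -m crank '[[[0,0,2,0,1],[0,0,2,0,1],[0,0,0,0,1]]]'
```

```text
time: 28.92
position: [0.481, -0.229, 0.1761]
tool_rot: [2.445, -1.971, 0.003]
ft_force: [-0.1, 0.0, 0.0]
grip_width: 0.003
grip_force: 0.0
time: 29.17
position: [0.4815, -0.2284, 0.1719]
tool_rot: [-2.447, 1.969, -0.004]
ft_force: [1.2, -2.7, 2.2]
grip_width: 0.003
grip_force: 1.2
```

```bash
python3 -m crank '[[[0,0,2,0,1],[0,0,2,0,1],[0,0,0,0,1]]]'
python3 -m crank '[[[0,0,1.5,0,1],[0,0,0.5,0,1],[0,0,0,0,1],[0,0,0,0,1]]]'
```

```text
time: 29.42
position: [0.4816, -0.2284, 0.1692]
tool_rot: [-2.447, 1.969, -0.003]
ft_force: [-2.4, -0.1, 15.6]
grip_width: 0.004
grip_force: 7.2
time: 29.75
position: [0.4816, -0.2284, 0.1689]
tool_rot: [-2.446, 1.969, -0.001]
ft_force: [-7.2, 3.3, 27.5]
grip_width: 0.003
grip_force: 14.1
```

```bash
python3 -m crank '[[[0,0,-10,0,1],[0,0,-30,0,1],[0,0,-35,0,1],[0,0,-35,0,1],[0,0,0,0,1],[0,0,0,0,1],[0,0,0,0,1],[0,0,0,0,1]]]'
python3 - <<'E'
from h import *
i=snap('wrist','w10');y=np.radians(12.5);X=np.array([np.cos(y),np.sin(y),0]);Y=np.array([-X[1],X[0],0]);o=np.array([.4926,-.2825,0])
im=np.array(i['pixels']).astype(int)
for c in (0,.01):
  p=proj(i,o-Y*(.045+c)+[0,0,.067]);print(c,p)
u,v=proj(i,o-Y*.045+[0,0,.067]).round().astype(int)
print([(r,int(im[r,u].mean())) for r in range(v-24,v+30,2)]); print([(k,int(im[v,k].mean())) for k in range(u-14,u+15,2)])
E
```

```text
time: 30.42
position: [0.4799, -0.2268, 0.2736]
tool_rot: [2.447, -1.969, -0.004]
ft_force: [0.7, -0.5, -0.0]
grip_width: 0.008
grip_force: 0.0
0 [277.1925361  92.6833022]
0.01 [277.17290943  83.00595992]
[(69, 148), (71, 148), (73, 147), (75, 148), (77, 149), (79, 148), (81, 147), (83, 147), (85, 67), (87, 35), (89, 45), (91, 51), (93, 51), (95, 54), (97, 38), (99, 23), (101, 132), (103, 199), (105, 200), (107, 200), (109, 200), (111, 200), (113, 200), (115, 200), (117, 200), (119, 200), (121, 200)]
[(263, 147), (265, 149), (267, 147), (269, 147), (271, 147), (273, 28), (275, 40), (277, 51), (279, 60), (281, 32), (283, 81), (285, 145), (287, 145), (289, 145), (291, 143)]
```

The tab centre is at row 92.6, predicted 92.7 for fully in, and the robot is clear of everything.

```bash
python3 -c "
from bench import job
print(job.close_job())"
```

```text
the job is handed in; nothing more can be done
None
```

I handed the job in at about 30 s of the 70 s limit: the long plate is pressed home in the clip, the carriage is pushed fully in, and the scan key was pressed and released. The hand-in call returned no verdict. My last images put the plate and carriage within about 1 mm of where they should be. I never moved the short plates or other objects on purpose, but I took no final picture to confirm they stayed put.

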